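# Feed a lemon through the sprung flaps of a juicer

## Task

Feed the lemon into the juicer: lay it lengthwise into the feed chute and let it go, so that it rests on the shut flaps. Then take the pusher, feel it into the close-fitting chute and press the lemon through the sprung flaps into the clear chamber, and push the pusher gently fully home, its flange flat down on the rim, so that both flaps swing shut between lemon and pusher; leave it there. Go gently, pressing with no more than 25 N at any time; do not poke the lemon down with the fingers, and leave the other things standing where they are.

Things in the scene. Friction and masses are not known exactly. Their poses are not given: they have to be found in the camera images.
- juicer: Low white juicer, fixed: clear press chamber in front of you with the clip-on feed head (grey lid with a clear upright rectangular chute) on top. Origin on the worktop under the chamber's centre; x = the chute's long direction, y = its short one, z up. White motor housing on the -y side (136 x 146 mm, y = -64 to -210 mm, top at z = 195 mm). The spout reaches 82 mm to -x.
- lid_seat (a point): Point of the juicer's body over the chamber's centre, 207 mm above the worktop, at the height of the chute's rim; axes as the juicer's. It is NOT quite the chute's centre: the feed head clips on with play and sits up to 6.5 mm off along x and up to 6.5 mm off along y, differently each time and held fast there; no pose shows this. Feel for it.
- chamber_floor (a point): Centre of the chamber's floor, 40 mm above the worktop, 97 mm below the shut flaps. Chamber 104 (x) by 108 mm (y) inside, the floor sloping to lead the fruit to the middle; a lemon that lies there is clear of the flaps.
- flap_left (a joint): Left one of two flaps that close the chute's lower end. The chute is 86 mm (x) by 66 mm (y) inside, with straight walls, and 70 mm deep from its rim (z = 207 mm, with a flat collar) to the shut flaps (z = 137 mm). Flap: hinged on the chute's long +y side, 21 mm long and 3 mm thick; shut, a slot 24 mm wide stays open between the two. 0 = shut (level), grows in rad as it swings down, to 1.45.
- flap_right (a joint): Right flap, hinged on the chute's long -y side; otherwise like the left one. Each flap's spring gives 0.066 N m when shut, 0.094 N m wide open: the flaps carry lemon and pusher together. Pressing the lemon through takes 4 to 20 N; it drops clear some 10 to 25 mm before the pusher is home. Chute, flaps and pusher below its grip are smooth and slippery (friction 0.25).
- pusher: White pusher with black upright grip, 136 mm tall, 0.10 to 0.20 kg, loose, standing on its ribbed foot. Origin: centre of its underside; z up; same either way round. Foot 80 (x) by 60 mm (y), tapering out over 14 mm to the stem, 83 by 63 mm, up to 81 mm (1.5 mm play each side in the chute); flange 104 by 84 mm, 81 to 87 mm; grip 60 (x) by 26 mm (y), 87 to 136 mm.
- pusher_grip (a point): On the pusher's axis 114 mm above its foot: grip it here across its 26 mm width (the pusher's y); the fingertips then stand 8 mm above the flange. Home, the flange's underside lies on the rim, this point is 33 mm above the rim, and the foot is 11 mm below the tops of the shut flaps, its hollows 3 mm clear of them.
- lemon: Yellow lemon, 75 mm long (its own x) by 58 by 59 mm, 0.09 to 0.18 kg, lying on the worktop. Origin on its surface, under its centre as it first lies. Grip it across its 58 mm width (its y).
- lemon_centre (a point): Centre of the lemon, 29.5 mm above the worktop as it first lies. Lying on the shut flaps it is about 27 mm above their level, the lemon's top then 14 mm below the rim.
- glass: Bystander: the clear drinking glass, 81 mm across, 93 mm tall. Origin: centre of its underside.
- garlic: Bystander: the garlic bulb that stands right of the juicer, 60 mm. Origin: centre of its underside.
- teaspoon: Bystander: the metal teaspoon lying in front of the juicer, 139 x 28 mm, 12 mm high. Origin: centre of its underside.
There are look-alikes about, which are no part of the job. Several things have the shape of the lemon; the one meant has the colours described above.

How it is judged:
On the way, in this order (a step that is already met when the one before it is completed fails the run):
1. the lemon lies in the chute on the shut flaps, let go (z of lemon_centre in the frame of juicer between 0.152 and 0.185 m and x of lemon_centre in the frame of juicer between -0.025 and 0.025 m and y of lemon_centre in the frame of juicer between -0.02 and 0.02 m and contact force between the fingers and lemon below 0.1 N and value of joint each of flap_left, flap_right below 0.15 rad), for 0.2 s.
2. the lemon has been pressed through and lies below the flaps, the pusher in the chute above it (foot more than 40 mm below the rim) (z of pusher in the frame of juicer below 0.167 m and horizontal distance between pusher and juicer below 0.014 m and z of lemon_centre in the frame of juicer below 0.105 m and x of lemon_centre in the frame of juicer between -0.045 and 0.045 m and y of lemon_centre in the frame of juicer between -0.045 and 0.045 m), for 0.1 s.
At the end, for the whole second after the job is handed in: The lemon lies in the clear chamber, its centre at least 32 mm below the level of the shut flaps; both flaps are shut (within 0.08 rad); the pusher is home in the chute, its flange within 2 mm of the rim and flat (within 0.04 rad); everything let go and at rest (z of lemon_centre in the frame of juicer below 0.105 m and x of lemon_centre in the frame of juicer between -0.045 and 0.045 m and y of lemon_centre in the frame of juicer between -0.045 and 0.045 m and value of joint each of flap_left, flap_right below 0.08 rad and z of pusher in the frame of juicer below 0.128 m and horizontal distance between pusher and juicer below 0.014 m and angle between pusher's own z axis and vertical below 0.04 rad and linear speed of pusher below 0.02 m/s and linear speed of lemon below 0.03 m/s); the robot touches nothing.
It fails at once if more than 25 N between pusher and lemon (contact force between pusher and lemon above 25 N).
It fails at once if more than 25 N between pusher and juicer (contact force between pusher and juicer above 25 N).
It fails at once if the robot itself pushes on the juicer with more than 25 N (contact force between the arm and juicer above 25 N).
It fails at once if the fingers touch the lemon down in the chute or chamber (contact force between the fingers and lemon above 0.5 N and z of lemon_centre in the frame of juicer below 0.185 m and horizontal distance between lemon_centre and juicer below 0.04 m).
It fails at once if one of the other loose things is moved by more than 30 mm (distance of any of glass, garlic, teaspoon from where it was at the start of the episode above 0.03 m).
It also fails if it takes over 72 s, if anything falls off the work surface, if the arm or the gripper's body presses on something with over 40 N, if the wrist force passes 120 N, or if a joint passes its speed limit or range.

## Robot

A 7-joint arm with a two-finger parallel gripper is mounted at the origin on a cart in front of the work surface, level with it; the furniture and walls round the work are solid. World frame = base frame: x ahead of the robot, y to its left, z up, the work surface at z = 0. Lengths are in m, angles in rad, forces in N, time in s.
With the tool pointing down it reaches from about 0.425 to 0.925 m from the base axis. Payload 6.8 kg.
Tool frame: the origin (TCP) lies between the finger pads; the fingertips stand 22 mm ahead of it and the grasp point (between the pads) lies 3 mm ahead of it; z points along the fingers, y is the line along which they close (so a half turn about z gives the same grasp; the last joint's range is limited). The gripper opens to 85 mm and grips with 20 to 120 N. Pads are 22 mm wide; open, the fingers measure 114 mm over their backs; the gripper's body (76 mm by 85 mm) begins 54 mm behind the grasp point. The pads swing forward as they close: fully open they stand 13 mm farther back than shut.
Start: joints at [-0.108, 0.477, 0.022, 1.555, -0.011, 1.109, -0.083], TCP at [0.675, 0, 0.253] pointing down, gripper open.
Joint ranges: [-2.96, 2.96], [-0.34, 2.1], [-1.41, 1.46], [0.24, 2.44], [-1.37, 4.51], [0.17, 1.92], [-2.96, 2.96]. Speed limits (rad/s): [2.39, 2.39, 3.14, 3.14, 3.14, 3.14, 3.14].

## Interface

Orientations are given as a rotation vector (axis times angle).
In Python, from workcell import robot gives the robot as it stands.
- The arm moves only by the tool send_rows, never from a script. Its argument "increments" is a list of rows, each a list of 2 entries, a list of its own where there are three numbers: the shift along the tool's x, y, z in m, then the turn, a rotation vector about the tool's x, y, z in degrees. A call has 1 to 20 rows; each row is the pose to reach, as a shift and turn from the pose commanded when the call began, along the tool's axes at that moment; what a row does not reach only later rows make up. A row lasts 1/10 s, in which the tool goes at most 50 mm and 8.59 degrees, less where a joint would pass 70% of its speed; a pose out of reach is approached as far as the arm can. A call with a gripper value outside its range is refused whole. "fingers" is the opening in per cent of the stroke, from 0 (shut) to 100 (fully open), set as the call begins (left out, the last holds). The fingers move at their own pace and stop on an object; "grip_force" is the grip in N (left out, the last holds). Time passes only in rows, so rows that repeat a pose let the fingers close. It gives the time, the measured TCP pose, the force, the opening and the grip force at its end, in the units of the state.
- robot.sense(): the state, without advancing time (a new reading comes with each control period).
- robot.get_image(name): name is "scene" or "side" or "wrist"; returns a dict with "color" (400x640x3 uint8, blue, green, red), "fx", "fy", "cx", "cy" (pixels), "R" (3x3) and "t" (3): a world point X has camera coordinates R X + t. Camera axes: x right, y down, z forward; pixel columns grow to the right and rows downward; lengths in m; the calibration is good to about 2 mm. A picture is of the moment at which its call begins. There is no depth.
- robot.finish_job(): hands the job in; it is judged then, once.
The state is a dict: "t": time; "joints": joint angles; "dq": joint speeds; "joint_efforts": joint torques, N m; "position": TCP position; "orientation": TCP orientation; "contact_force": force on the tool from outside, world axes, zero at the start; "ft_torque": the same for the moment, N m; "grip_width": finger opening in m; "finger_force": force on a finger pad.
Only numpy, scipy, OpenCV 4.12 (cv2) and the standard library are available. Lean on these libraries where they do the work, as an engineer would, in place of code of your own. Each camera call takes 0.05 s, during which the arm holds its last target. There are 200 camera calls.

## Working session

There is one attempt and no reset: what is moved stays moved. The work goes in short steps, Python scripts to look and compute and a tool call to move; the robot and the scene stay as the last step left them, time stands still between calls to the robot, and variables do not carry over. Pictures are saved under pics/ and viewed, at most 10 in all, crops included, and the job is handed in when it is done.

Besides the shell and the picture viewer there is one more tool, called after "Request:" as a command line: name --argument value ..., lists and objects as JSON in quotes. send_rows: Moves the arm, as the interface text tells. Its arguments: {"type":"object","properties":{"increments":{"type":"array"},"fingers":{"type":"number"},"grip_force":{"type":"number"}},"required":["increments"]}

```bash
mkdir -p pics
cat > h.py <<'E'
import numpy as np, cv2
from workcell import robot
def cap(n,f):
    d=robot.get_image(n); cv2.imwrite(f'pics/{f}.png',d['color']); np.savez(f'pics/{f}.npz',**{k:np.array(v) for k,v in d.items()}); return d
def load(f): return dict(np.load(f'pics/{f}.npz'))
def ray(d,u,v):
    R=np.array(d['R']);t=np.array(d['t']);c=-R.T@t
    return c,R.T@np.array([(u-d['cx'])/d['fx'],(v-d['cy'])/d['fy'],1.])
def onz(d,u,v,z):
    c,r=ray(d,u,v); return c+r*(z-c[2])/r[2]
def tri(obs):
    A=np.zeros((3,3));b=np.zeros(3)
    for d,u,v in obs:
        c,r=ray(d,u,v);r=r/np.linalg.norm(r);P=np.eye(3)-np.outer(r,r);A+=P;b+=P@c
    x=np.linalg.solve(A,b)
    return x,[np.linalg.norm(np.cross(x-ray(d,u,v)[0],ray(d,u,v)[1]/np.linalg.norm(ray(d,u,v)[1]))) for d,u,v in obs]
def proj(d,X):
    p=d['R']@np.array(X)+d['t'];return np.array([d['fx']*p[0]/p[2]+d['cx'],d['fy']*p[1]/p[2]+d['cy']])
E
python3 - <<'E'
from h import *
for n in ('scene','side','wrist'):
    d=cap(n,n+'0'); R=np.array(d['R']); print(n,-R.T@np.array(d['t']),R[2],d['fx'])
s=robot.sense();print(s['orientation'],s['position'],s['contact_force'],s['grip_width'],s['t'])
E
```

```text
scene [0.50337257 0.95842286 0.75462498] [ 0.08200248 -0.83417891 -0.54536331] 424.32948084758453
side [ 0.33261792 -1.00017668  0.64777515] [ 0.22390785  0.87280617 -0.43367575] 408.9001123796444
wrist [0.6746529  0.072053   0.37221364] [-0.0012976  -0.2827767  -0.95918489] 348.73228283540504
[-2.22078256e+00 -2.22080026e+00  1.68061196e-03] [6.74591278e-01 2.21013747e-06 2.52546519e-01] [ 0.01639646 -0.64675909 -0.00604802] 0.085642440749963 0.15
```

View pics/scene0.png

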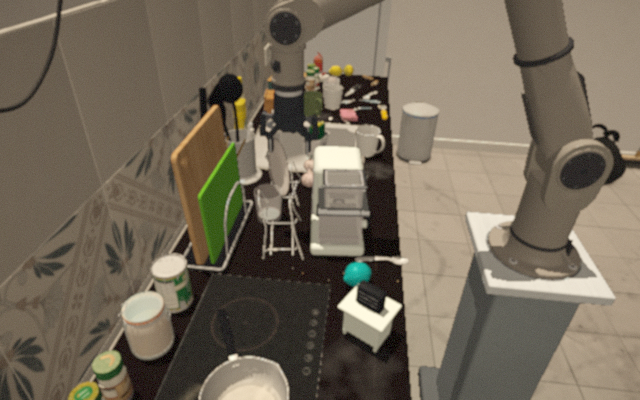

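View pics/side0.png

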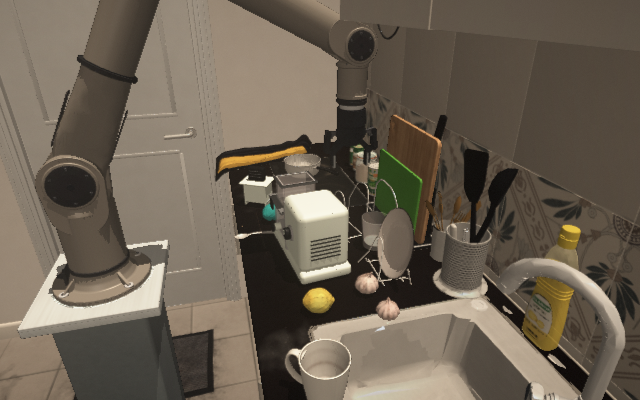

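View pics/wrist0.png

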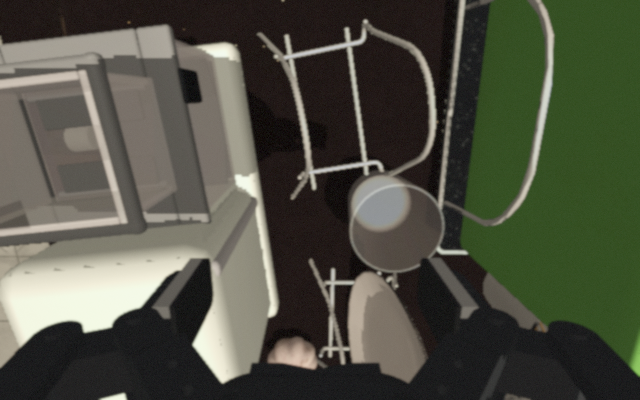

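Run:
```python
from h import *
sc,si,wr=load('scene0'),load('side0'),load('wrist0')
def ymask(im):
    h=cv2.cvtColor(im,cv2.COLOR_BGR2HSV); return cv2.inRange(h,(20,120,90),(33,255,255))
for n,d in(('side',si),('scene',sc)):
    k,l,st,c=cv2.connectedComponentsWithStats(ymask(d['color']))
    for i in range(1,k):
        if st[i,4]>25: print(n,st[i],c[i].round(1),onz(d,*c[i],.0295).round(3))
print('pusher side',onz(si,257,190,.08),'scene',onz(sc,370,318,.08),tri([(si,258,178),(sc,371,297)]))
print('teal',tri([(si,270,212),(sc,357,273)]))
A=cv2.resize(si['color'][150:320,225:425],None,fx=2,fy=2,interpolation=cv2.INTER_CUBIC)
B=cv2.resize(sc['color'][130:360,290:420],None,fx=2.6,fy=2.6,interpolation=cv2.INTER_CUBIC)
W=np.zeros((600,800,3),np.uint8);W[:340,:400]=A;W[:598,420:758]=B
W[345:595,:400]=wr['color'][0:250,0:400]
cv2.imwrite('pics/c1.png',W)
```

```text
side [557 225  24  25 439] [569.  236.7] [ 1.292 -0.188  0.029]
side [ 522  277   52   74 1720] [551.  312.4] [ 1.001 -0.445  0.029]
side [303 287  32  26 602] [318.  299.9] [ 0.515 -0.269  0.029]
side [528 310  16  18  92] [535.3 318.8] [ 0.953 -0.453  0.029]
scene [329  65  24  11 190] [340.8  70.3] [ 0.621 -1.421  0.029]
scene [234  97  13  32 282] [240.6 111.7] [ 1.015 -0.741  0.029]
scene [380 110   8  10  59] [383.6 114. ] [ 0.393 -0.823  0.029]
scene [ 68 381  31  19 262] [ 85.1 390.1] [0.95  0.561 0.029]
pusher side [0.44259567 0.27764387 0.08      ] scene [0.44609471 0.37109709 0.08      ] (array([0.45024227, 0.33346233, 0.10048873]), [np.float64(0.003968040130234582), np.float64(0.0039680401302344594)])
teal (array([0.47333905, 0.19607167, 0.03266693]), [np.float64(0.0013487779404952967), np.float64(0.0013487779404953472)])
```

View pics/c1.png

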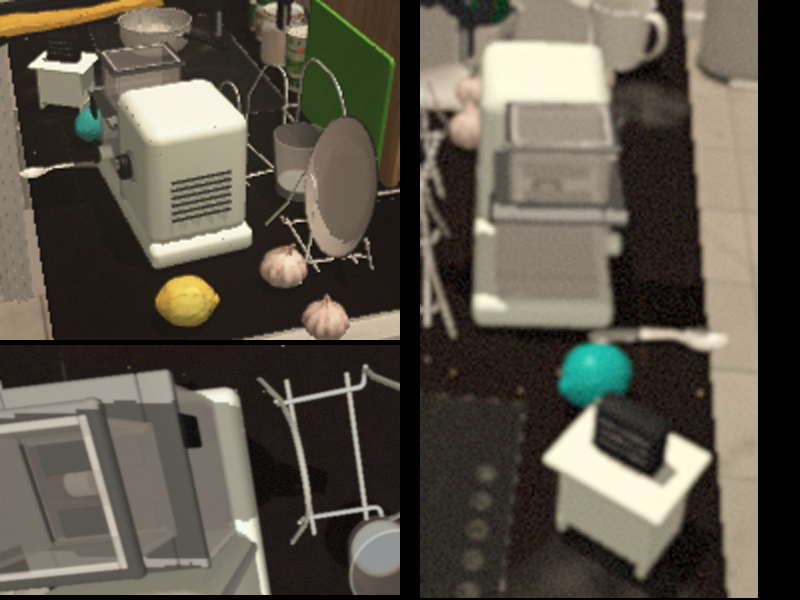

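Candidates: the yellow lemon at side (318,300), a teal look-alike at side (270,212) / scene (357,273), and yellow things far off at scene (340,70), out of reach. The crop confirms the lemon at side (318,300), lying behind the motor housing next to the garlic. The white pusher with its black grip is at scene (370,300), turned about 30°.

Request:
send_rows --increments '[[[0, -0.02, -0.05], [0, 0, 0]], [[0.01, -0.06, -0.08], [0, 0, 0]], [[0.02, -0.1, -0.11], [0, 0, 0]], [[0.03, -0.145, -0.13], [0, 0, 0]], [[0.03, -0.145, -0.13], [0, 0, 0]], [[0.03, -0.145, -0.13], [0, 0, 0]]]'

```text
t: 0.75
position: [0.5294, 0.0303, 0.3844]
orientation: [2.219, 2.222, 0.003]
contact_force: [0.9, 0.2, 0.5]
grip_width: 0.0856
finger_force: 0.0
```

Run:
```python
from h import *
d=cap('wrist','w1');s=robot.sense();print(s['position'],s['dq'].__class__,s['t'])
```

```text
[0.53006181 0.0298718  0.38333556] <class 'numpy.ndarray'> 0.8
```

Request:
send_rows --increments '[[[-0.04, 0, 0], [0, 0, 0]], [[-0.09, 0, 0], [0, 0, 0]], [[-0.09, 0, 0], [0, 0, 0]], [[-0.09, 0, 0], [0, 0, 0]]]'

```text
t: 1.2
position: [0.5305, -0.062, 0.3817]
orientation: [-2.225, -2.216, 0.003]
contact_force: [-0.5, 0.7, -0.8]
grip_width: 0.085
finger_force: 0.0
```

Run:
```python
from h import *
d=cap('wrist','w2');s=robot.sense();print(s['position'],s['t'])
```

```text
[ 0.53050773 -0.06029074  0.38189712] 1.25
```

Request:
send_rows --increments '[[[-0.045, 0, 0.01], [0, 0, 0]], [[-0.09, 0, 0.03], [0, 0, 0]], [[-0.135, -0.01, 0.05], [0, 0, 0]], [[-0.18, -0.015, 0.06], [0, 0, 0]], [[-0.18, -0.015, 0.06], [0, 0, 0]], [[-0.18, -0.015, 0.06], [0, 0, 0]]]'

```text
t: 1.85
position: [0.5153, -0.2398, 0.3222]
orientation: [-2.221, -2.219, 0.001]
contact_force: [0.9, 0.2, -0.0]
grip_width: 0.0852
finger_force: 0.0
```

Run:
```python
from h import *
d=cap('wrist','w3');s=robot.sense();print(s['position'],s['t'])
W=np.zeros((600,800,3),np.uint8)
f=lambda n:cv2.resize(load(n)['color'],(400,250),interpolation=cv2.INTER_AREA)
W=np.vstack([np.hstack([f('w1'),f('w2')]),np.hstack([f('w3'),f('w3')*0])]);cv2.imwrite('pics/c2.png',W)
```

```text
[ 0.51593029 -0.23841095  0.32267827] 1.9
```

View pics/c2.png

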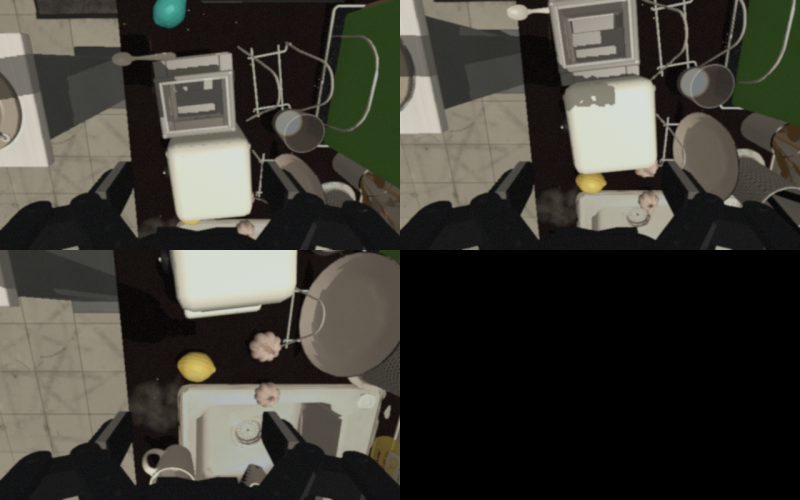

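Run:
```python
from h import *
def ym(d,minr=0):
    h=cv2.cvtColor(d['color'],cv2.COLOR_BGR2HSV);m=cv2.inRange(h,(18,90,60),(35,255,255))
    return cv2.morphologyEx(m,cv2.MORPH_OPEN,np.ones((3,3)))
obs=[]
for n,box in(('w2',(270,260,350,320)),('w3',(260,150,370,230)),('side0',(290,270,350,330))):
    d=load(n);m=ym(d);q=np.zeros_like(m);x0,y0,x1,y1=box;q[y0:y1,x0:x1]=m[y0:y1,x0:x1]
    c=max(cv2.findContours(q,0,1)[0],key=cv2.contourArea);e=cv2.fitEllipse(c);M=cv2.moments(c);u=(M['m10']/M['m00'],M['m01']/M['m00'])
    print(n,e,u,cv2.boundingRect(c),onz(d,*u,.0295));obs.append((d,*u))
    if n=='w3':
        cc=np.array([onz(d,*p[0],.0295)[:2] for p in c]).astype(np.float32);r=cv2.minAreaRect(cc*1000);print('rect mm',r,cv2.boxPoints(r).round(1).tolist())
        pca=np.linalg.svd(cc-cc.mean(0),full_matrices=False)[2][0];print('axis deg',np.degrees(np.arctan2(pca[1],pca[0])))
print('tri',tri(obs));print('tri w',tri(obs[:2]))
w3=load('w3');print('housing base back',[onz(w3,u,v,.02).round(3) for u,v in((297,107),(418,88))],'garlic',onz(w3,425,154,.03))
a=cv2.resize(load('w1')['color'][75:235,235:395],(400,400),interpolation=cv2.INTER_CUBIC)
b=cv2.resize(load('w2')['color'][0:160,225:385],(400,400),interpolation=cv2.INTER_CUBIC)
cv2.imwrite('pics/c3.png',np.hstack([a,b]))
```

```text
w2 ((305.12042236328125, 292.0348205566406), (32.13486862182617, 50.234291076660156), 91.0411376953125) (305.0823817292007, 292.0233822729744) (280, 277, 51, 33) [ 0.51365743 -0.27692994  0.0295    ]
w3 ((313.7720031738281, 186.7946319580078), (47.304901123046875, 59.711402893066406), 97.77265167236328) (313.7320603167386, 186.76570432674092) (283, 163, 63, 49) [ 0.513369   -0.27291135  0.0295    ]
rect mm ((513.5641479492188, -273.4613952636719), (65.34977722167969, 64.10096740722656), 33.77976989746094) [[468.6000061035156, -265.0], [504.20001220703125, -318.29998779296875], [558.5, -281.8999938964844], [522.9000244140625, -228.6999969482422]]
axis deg -11.035917
side0 ((317.8514404296875, 299.7325744628906), (24.95899200439453, 30.543960571289062), 86.61157989501953) (317.83995491687796, 299.75119752042826) (302, 287, 33, 26) [ 0.51459011 -0.26866214  0.0295    ]
tri (array([ 0.51355376, -0.27308172,  0.03368499]), [np.float64(0.0011480822259224298), np.float64(0.0012093594447963188), np.float64(0.00036245790467808207)])
tri w (array([ 0.51374833, -0.27008951,  0.04069662]), [np.float64(0.00032248305565183203), np.float64(0.00032248305565193974)])
housing base back [array([ 0.494, -0.179,  0.02 ]), array([ 0.634, -0.158,  0.02 ])] garlic [ 0.64535834 -0.23277461  0.03      ]
```

View pics/c3.png

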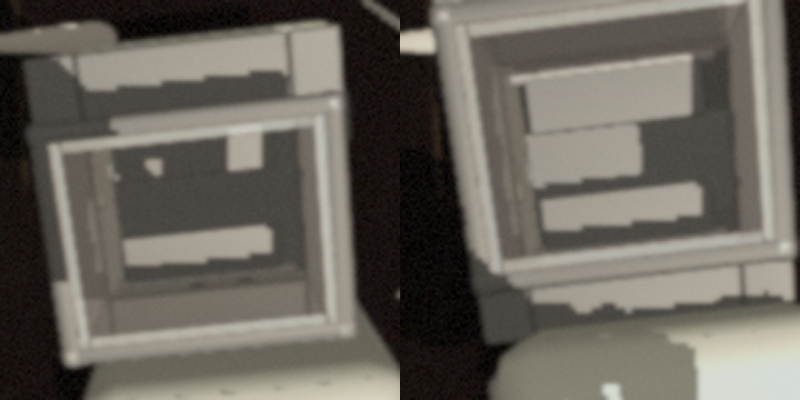

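Run:
```python
from h import *
P={'w1':(235,75,0,{'iTL':(58,148),'iTR':(322,120),'iBR':(330,322),'iBL':(85,345),'oTR':(338,98),'oBR':(350,332),'oBL':(70,362)}),
'w2':(225,0,400,{'iTL':(465,25),'iTR':(750,0),'iBR':(775,236),'iBL':(500,266),'oBR':(790,252),'oBL':(490,280)})}
Q={}
for n,(ox,oy,off,pp) in P.items():
    d=load(n)
    for k,(x,y) in pp.items():
        u,v=(x-off)/2.5+ox,y/2.5+oy;Q.setdefault(k,[]).append((d,u,v));print(n,k,onz(d,u,v,.207).round(4))
for k,o in Q.items():
    if len(o)==2:print(k,tri(o)[0].round(4),np.round(tri(o)[1],4))
```

```text
w1 iTL [0.4821 0.0721 0.207 ]
w1 iTR [0.5706 0.0814 0.207 ]
w1 iBR [0.5763 0.0108 0.207 ]
w1 iBL [0.4886 0.0021 0.207 ]
w1 oTR [0.5756 0.0885 0.207 ]
w1 oBR [0.5836 0.0071 0.207 ]
w1 oBL [ 0.483  -0.0043  0.207 ]
w2 iTL [0.4821 0.0733 0.207 ]
w2 iTR [0.5684 0.0797 0.207 ]
w2 iBR [0.5789 0.0115 0.207 ]
w2 iBL [0.4896 0.0025 0.207 ]
w2 oBR [0.584  0.0065 0.207 ]
w2 oBL [ 0.4861 -0.0019  0.207 ]
iTL [0.4827 0.0725 0.2108] [0. 0.]
iTR [0.5702 0.081  0.2018] [0.0011 0.0011]
iBR [0.5772 0.0115 0.2096] [0.0013 0.0013]
iBL [0.4892 0.0026 0.2082] [0.0005 0.0005]
oBR [0.5841 0.0065 0.2053] [0.0002 0.0002]
oBL [ 0.4857 -0.0016  0.2145] [0.0015 0.0015]
```

Rim found: it triangulates to z≈0.208, the inner edges measure about 88 x 70 mm, the chute centre is at about (0.5295, 0.0417) and the yaw is about 5.7°. The lemon is at about (0.5135, -0.273) with its axis near -8°. I'll turn over it and look once more.

Request:
send_rows --increments '[[[-0.004, 0, 0.014], [0, 0, -8.2]], [[-0.008, 0, 0.028], [0, 0, -16.4]], [[-0.012, 0, 0.042], [0, 0, -24.6]], [[-0.016, 0, 0.056], [0, 0, -32.8]], [[-0.02, -0.001, 0.07], [0, 0, -41]], [[-0.024, -0.001, 0.084], [0, 0, -49.2]], [[-0.028, -0.002, 0.098], [0, 0, -57.4]], [[-0.032, -0.002, 0.112], [0, 0, -65.6]], [[-0.034, -0.002, 0.126], [0, 0, -73.8]], [[-0.034, -0.002, 0.14], [0, 0, -82]], [[-0.034, -0.002, 0.14], [0, 0, -82]], [[-0.034, -0.002, 0.14], [0, 0, -82]]]'

```text
t: 3.1
position: [0.514, -0.2724, 0.1836]
orientation: [0.221, 3.133, 0.001]
contact_force: [0.7, 0.2, -0.3]
grip_width: 0.0857
finger_force: 0.0
```

Run:
```python
from h import *
from scipy.spatial.transform import Rotation as Ro
d=cap('wrist','w4');s=robot.sense();R=Ro.from_rotvec(s['orientation']).as_matrix();print(s['position'],R.round(3),s['t'])
h=cv2.cvtColor(d['color'],cv2.COLOR_BGR2HSV);m=cv2.morphologyEx(cv2.inRange(h,(18,90,60),(35,255,255)),cv2.MORPH_OPEN,np.ones((3,3)))
for c in cv2.findContours(m,0,1)[0]:
    if cv2.contourArea(c)<300: continue
    M=cv2.moments(c);u=(M['m10']/M['m00'],M['m01']/M['m00'])
    cc=np.array([onz(d,*p[0],.03)[:2] for p in c]);v=np.linalg.svd(cc-cc.mean(0),full_matrices=False);a=v[2][0]
    print(u,cv2.contourArea(c),cv2.boundingRect(c),onz(d,*u,.03),np.degrees(np.arctan2(a[1],a[0])),np.ptp((cc@v[2].T),axis=0))
    print(tri([(d,*u),(load('w2'),305.08,292.02),(load('w3'),313.73,186.77)]))
cv2.imwrite('pics/w4.png',d['color'])
```

```text
[ 0.51416045 -0.27286946  0.18410134] [[-0.99   0.141  0.001]
 [ 0.141  0.99   0.   ]
 [-0.001  0.    -1.   ]] 3.15
(313.6448318720817, 186.9847156437905) 4961.5 (277, 142, 74, 92) [ 0.51221668 -0.27288122  0.03      ] -7.544719575673954 [0.07617508 0.05955045]
(array([ 0.51286406, -0.27287925,  0.03370962]), [np.float64(0.0015448309651079522), np.float64(0.0015962980161813448), np.float64(0.0011309981838488776)])
```

View pics/w4.png

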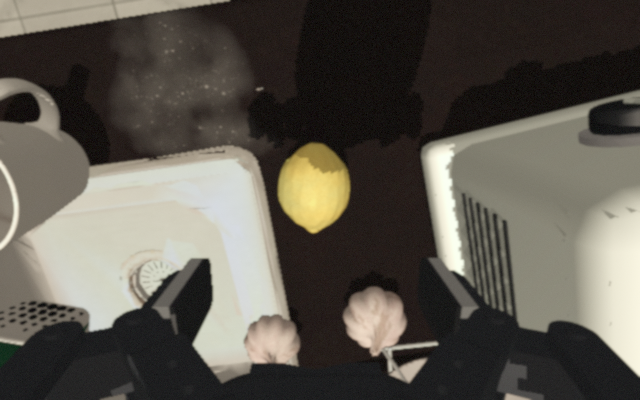

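The lemon, in the middle at (314,187), measures 76 x 59.5 mm with its axis at -7.5°, so the fingers are aligned with it. The sink rim and housing are clear of them.

Request:
send_rows --increments '[[[0.0015, 0, 0.04], [0, 0, 0]], [[0.0015, 0, 0.08], [0, 0, 0]], [[0.0015, 0, 0.115], [0, 0, 0]], [[0.0015, 0, 0.135], [0, 0, 0]], [[0.0015, 0, 0.143], [0, 0, 0]], [[0.0015, 0, 0.143], [0, 0, 0]], [[0.0015, 0, 0.143], [0, 0, 0]]]' --fingers 85

```text
t: 3.85
position: [0.5128, -0.274, 0.0417]
orientation: [0.22, 3.132, -0.001]
contact_force: [0.2, -0.3, 0.3]
grip_width: 0.0727
finger_force: 0.0
```

Request:
send_rows --increments '[[[0, 0, 0], [0, 0, 0]], [[0, 0, 0], [0, 0, 0]], [[0, 0, 0], [0, 0, 0]], [[0, 0, 0], [0, 0, 0]], [[0, 0, 0], [0, 0, 0]], [[0, 0, 0], [0, 0, 0]]]' --fingers 40 --grip_force 35

```text
t: 4.45
position: [0.5127, -0.2743, 0.0424]
orientation: [0.219, 3.131, -0.002]
contact_force: [-1.6, 1.2, 7.5]
grip_width: 0.0549
finger_force: 35.6
```

Width 54.9 mm with 7.5 N upward means the grip is too high on the lemon. I'll regrip lower.

Request:
send_rows --increments '[[[0, 0, 0], [0, 0, 0]], [[0, 0, 0], [0, 0, 0]], [[0, 0, 0], [0, 0, 0]], [[0, 0, 0.005], [0, 0, 0]], [[0, 0, 0.01], [0, 0, 0]], [[0, 0, 0.01], [0, 0, 0]]]' --fingers 85

```text
t: 5.05
position: [0.5109, -0.2734, 0.0292]
orientation: [-0.219, -3.132, -0.001]
contact_force: [-0.5, 0.0, 0.1]
grip_width: 0.0727
finger_force: 0.0
```

Request:
send_rows --increments '[[[0, 0, 0], [0, 0, 0]], [[0, 0, 0], [0, 0, 0]], [[0, 0, 0], [0, 0, 0]], [[0, 0, 0], [0, 0, 0]], [[0, 0, 0], [0, 0, 0]], [[0, 0, 0], [0, 0, 0]]]' --fingers 40 --grip_force 35

```text
t: 5.65
position: [0.5116, -0.2739, 0.0304]
orientation: [0.219, 3.134, -0.0]
contact_force: [-0.1, -0.4, 2.7]
grip_width: 0.0558
finger_force: 37.3
```

Request:
send_rows --increments '[[[0, 0, -0.02], [0, 0, 0]], [[0, 0, -0.06], [0, 0, 0]], [[0, 0, -0.1], [0, 0, 0]], [[0, 0, -0.15], [0, 0, 0]], [[0, 0, -0.2], [0, 0, 0]], [[0, 0, -0.25], [0, 0, 0]], [[0, 0, -0.3], [0, 0, 0]], [[0.003, 0.035, -0.3], [0, 0, -2]], [[0.006, 0.07, -0.3], [0, 0, -4]], [[0.01, 0.115, -0.3], [0, 0, -6]], [[0.014, 0.16, -0.3], [0, 0, -8]], [[0.018, 0.205, -0.3], [0, 0, -10]], [[0.022, 0.25, -0.3], [0, 0, -12]], [[0.025, 0.29, -0.3], [0, 0, -13.8]], [[0.027, 0.315, -0.3], [0, 0, -13.8]], [[0.027, 0.315, -0.3], [0, 0, -13.8]], [[0.027, 0.315, -0.3], [0, 0, -13.8]]]'

```text
t: 7.35
position: [0.5284, 0.0421, 0.3299]
orientation: [0.161, -3.137, 0.001]
contact_force: [-0.7, -1.5, -0.7]
grip_width: 0.0552
finger_force: 37.7
```

Run:
```python
from h import *
s=robot.sense();print(s['position'],s['orientation'],s['contact_force'],s['grip_width'],s['t'])
o=[]
for n in('scene','side','wrist'):
    d=cap(n,n+'5');h=cv2.cvtColor(d['color'],cv2.COLOR_BGR2HSV);m=cv2.morphologyEx(cv2.inRange(h,(18,90,60),(35,255,255)),cv2.MORPH_OPEN,np.ones((3,3)))
    p=proj(d,s['position']);print(n,p)
    for c in cv2.findContours(m,0,1)[0]:
        M=cv2.moments(c)
        if M['m00']<40: continue
        u=(M['m10']/M['m00'],M['m01']/M['m00'])
        if np.hypot(*(u-p))<90: print(u,M['m00'],cv2.boundingRect(c))
a=load('side5');p=proj(a,s['position']).astype(int);b=load('scene5');q=proj(b,s['position']).astype(int)
f=lambda d,p:cv2.resize(d['color'][p[1]-60:p[1]+90,p[0]-50:p[0]+50],(400,600),interpolation=cv2.INTER_CUBIC)
cv2.imwrite('pics/c5.png',np.hstack([f(a,p),f(b,q)]))
```

```text
[0.52836921 0.04206112 0.3299018 ] [ 1.60854479e-01 -3.13676650e+00  6.31436050e-04] [-0.74949306 -1.48718127 -0.69814863] 0.055160353562705405 7.35
scene [346.09621574 132.32914803]
(356.17713365539447, 133.40901771336553) 103.5 (352, 124, 10, 19)
(338.0703883495146, 131.22734627831716) 206.0 (330, 120, 15, 24)
(316.91316526610643, 123.96078431372548) 59.5 (311, 120, 13, 9)
(383.58994708994703, 113.96825396825396) 63.0 (380, 109, 8, 11)
(310.3390313390313, 107.88603988603988) 58.5 (305, 101, 12, 14)
(332.1349206349206, 70.13095238095238) 42.0 (329, 66, 7, 9)
side [292.77206721 135.9773847 ]
(303.3836477987421, 134.9245283018868) 53.0 (300, 130, 8, 12)
(265.2629431267533, 151.56286661565926) 653.5 (220, 125, 86, 44)
wrist [318.62803756 289.6936372 ]
(315.5593798998533, 289.9004012611063) 19771.0 (241, 201, 150, 169)
```

View pics/c5.png

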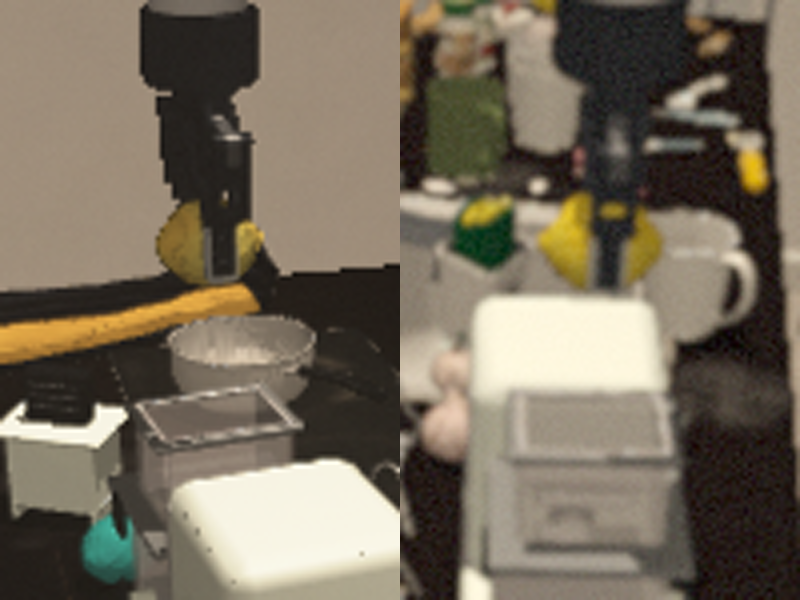

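The lemon is held at its middle with its centre level with the TCP, and the fingertips are level with its underside. It is over the chute, so I'll lower it to the rim and let go.

Request:
send_rows --increments '[[[-0.001, 0, 0.03], [0, 0, 0]], [[-0.001, 0, 0.055], [0, 0, 0]], [[-0.001, 0, 0.075], [0, 0, 0]], [[-0.001, 0, 0.088], [0, 0, 0]], [[-0.001, 0, 0.094], [0, 0, 0]], [[-0.001, 0, 0.096], [0, 0, 0]], [[-0.001, 0, 0.096], [0, 0, 0]], [[-0.001, 0, 0.096], [0, 0, 0]]]'

```text
t: 8.3
position: [0.5302, 0.0421, 0.2352]
orientation: [-0.159, 3.136, 0.0]
contact_force: [-0.1, 1.1, -0.0]
grip_width: 0.055
finger_force: 37.7
```

Request:
send_rows --increments '[[[0, 0, 0], [0, 0, 0]], [[0, 0, 0], [0, 0, 0]], [[0, 0, 0], [0, 0, 0]], [[0, 0, 0], [0, 0, 0]], [[0, 0, 0], [0, 0, 0]], [[0, 0, 0], [0, 0, 0]], [[0, 0, -0.03], [0, 0, 0]], [[0, 0, -0.07], [0, 0, 0]], [[0, 0, -0.11], [0, 0, 0]], [[0, 0, -0.15], [0, 0, 0]], [[0, 0, -0.15], [0, 0, 0]], [[0, 0, -0.15], [0, 0, 0]]]' --fingers 100

```text
t: 9.5
position: [0.5299, 0.0421, 0.385]
orientation: [-0.159, 3.136, 0.0]
contact_force: [0.3, -0.0, -0.7]
grip_width: 0.0857
finger_force: 0.0
```

Run:
```python
from h import *
s=robot.sense();print(s['position'],s['t'])
w=cap('wrist','w6');a=cap('side','side6');b=cap('scene','scene6')
h=cv2.cvtColor(w['color'],cv2.COLOR_BGR2HSV);m=cv2.morphologyEx(cv2.inRange(h,(18,80,50),(35,255,255)),cv2.MORPH_OPEN,np.ones((3,3)))
for c in cv2.findContours(m,0,1)[0]:
    if cv2.contourArea(c)>200: M=cv2.moments(c);u=(M['m10']/M['m00'],M['m01']/M['m00']);print(u,cv2.boundingRect(c),onz(w,*u,.164))
for n,d,C in(('top',w,None),):
    print(proj(w,[.5295,.0417,.207]))
f=lambda d,x,y,ww,hh,W,H:cv2.resize(d['color'][y:y+hh,x:x+ww],(W,H),interpolation=cv2.INTER_CUBIC)
L=f(w,100,0,440,400,396,360)
Rr=np.vstack([f(a,235,160,100,75,400,300),f(b,300,140,100,75,400,300)])
Wd=np.zeros((600,800,3),np.uint8);Wd[:360,:396]=L;Wd[:,400:]=Rr
Wd[360:600,:396]=f(b,325,265,99,60,396,240)
cv2.imwrite('pics/c6.png',Wd)
```

```text
[0.52989455 0.04208142 0.38504168] 9.5
(316.0575828765335, 170.75353693552597) (287, 135, 59, 74) [0.52905493 0.04322574 0.164     ]
[314.40000282 181.15743586]
```

View pics/c6.png

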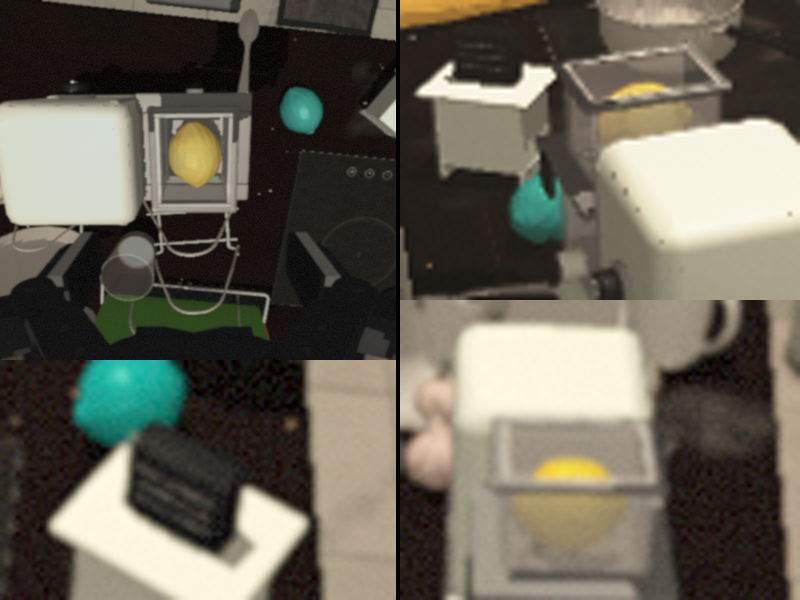

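The lemon lies in the chute with its centre near (0.529, 0.043), lengthwise on the flaps. The pusher's flange corners are visible in the scene view at (337,307), (402,306) and (382,332).

Run:
```python
from h import *
d=load('scene0')
L,R,B=[onz(d,*p,.087) for p in((337.4,307),(402.2,306.2),(382.3,331.9))]
print(L,R,B,'LB',np.linalg.norm(L-B),'RB',np.linalg.norm(R-B),'yaw',np.degrees(np.arctan2(*(L-B)[1::-1])),np.degrees(np.arctan2(*(R-B)[1::-1])),'c',(L+R)/2)
```

```text
[0.51317008 0.35771566 0.087     ] [0.38110663 0.33745073 0.087     ] [0.42281471 0.40793439 0.087     ] LB 0.103373180004713 RB 0.08189939217516161 yaw -29.064926433375877 -120.61454407720403 c [0.44713835 0.34758319 0.087     ]
```

Request:
send_rows --increments '[[[0.006, 0.04, 0], [0, 0, 4.4]], [[0.012, 0.08, 0], [0, 0, 8.8]], [[0.018, 0.12, 0.01], [0, 0, 13.2]], [[0.024, 0.16, 0.02], [0, 0, 17.6]], [[0.03, 0.2, 0.03], [0, 0, 22]], [[0.036, 0.24, 0.04], [0, 0, 26.4]], [[0.042, 0.28, 0.05], [0, 0, 30.8]], [[0.046, 0.31, 0.055], [0, 0, 35.4]], [[0.046, 0.31, 0.055], [0, 0, 35.4]], [[0.046, 0.31, 0.055], [0, 0, 35.4]]]'

```text
t: 10.65
position: [0.4518, 0.3458, 0.3278]
orientation: [-0.798, -3.037, 0.004]
contact_force: [0.6, 0.0, 0.5]
grip_width: 0.0853
finger_force: 0.0
```

Run:
```python
from h import *
s=robot.sense();print(s['position'],s['orientation'],s['t'])
w=cap('wrist','w7')
h=cv2.cvtColor(w['color'],cv2.COLOR_BGR2HSV);m=cv2.inRange(h,(0,0,150),(180,70,255))
for c in cv2.findContours(m,0,1)[0]:
    if cv2.contourArea(c)>1500:
        r=cv2.minAreaRect(c);print(cv2.contourArea(c),r);P=np.array([onz(w,*p,.087) for p in cv2.boxPoints(r)])
        print(P.round(4),P.mean(0),[np.linalg.norm(P[i]-P[i-1]).round(4) for i in range(4)])
cv2.imwrite('pics/w7.png',w['color'])
```

```text
[0.45180864 0.345827   0.32777021] [-0.79835663 -3.03665021  0.00357307] 10.65
12743.0 ((561.6651000976562, 226.63632202148438), (119.25775909423828, 137.5865020751953), 80.72740173339844)
[[0.5494 0.4957 0.087 ]
 [0.5964 0.6271 0.087 ]
 [0.7419 0.6085 0.087 ]
 [0.6929 0.4626 0.087 ]] [0.64515618 0.54849017 0.087     ] [np.float64(0.1473), np.float64(0.1395), np.float64(0.1466), np.float64(0.1539)]
7650.0 ((313.9999694824219, 165.0), (81.99998474121094, 97.99998474121094), -0.0)
[[0.4732 0.2806 0.087 ]
 [0.3842 0.3349 0.087 ]
 [0.4248 0.4068 0.087 ]
 [0.5171 0.3585 0.087 ]] [0.44981011 0.34521113 0.087     ] [np.float64(0.0895), np.float64(0.1042), np.float64(0.0826), np.float64(0.1042)]
30633.5 ((201.08004760742188, 102.52685546875), (189.00933837890625, 497.6686706542969), 63.5526008605957)
[[ 0.226   0.0289  0.087 ]
 [ 0.2802  0.5085  0.087 ]
 [ 0.4446  0.5185  0.087 ]
 [ 0.4161 -0.0333  0.087 ]] [0.34172383 0.25566706 0.087     ] [np.float64(0.2001), np.float64(0.4826), np.float64(0.1646), np.float64(0.5525)]
```

View pics/w7.png

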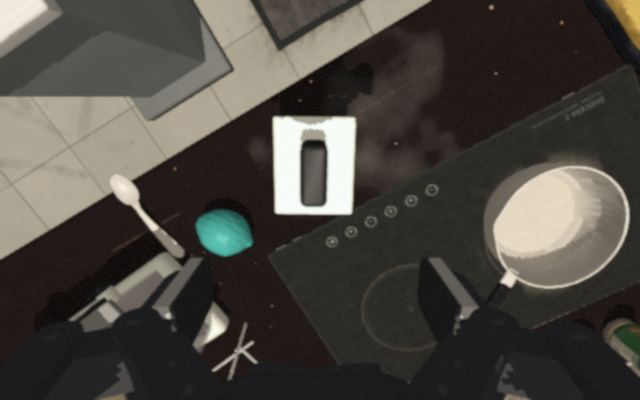

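The picture shows the pusher square to the gripper, its flange spanning columns 273-355 and rows 116-214 and its grip near column 314. That puts its centre at about (0.450, 0.345) with yaw about -29.5°. I'll go down and grip it.

Request:
send_rows --increments '[[[0.001, -0.001, 0.05], [0, 0, 0]], [[0.0025, -0.0013, 0.1], [0, 0, 0]], [[0.0025, -0.0013, 0.14], [0, 0, 0]], [[0.0025, -0.0013, 0.17], [0, 0, 0]], [[0.0025, -0.0013, 0.19], [0, 0, 0]], [[0.0025, -0.0013, 0.203], [0, 0, 0]], [[0.0025, -0.0013, 0.21], [0, 0, 0]], [[0.0025, -0.0013, 0.21], [0, 0, 0]], [[0.0025, -0.0013, 0.21], [0, 0, 0]]]' --fingers 80

```text
t: 11.6
position: [0.4504, 0.3461, 0.1203]
orientation: [0.803, 3.036, 0.002]
contact_force: [0.5, 0.4, 0.2]
grip_width: 0.0684
finger_force: 0.0
```

Request:
send_rows --increments '[[[0, 0, 0], [0, 0, 0]], [[0, 0, 0], [0, 0, 0]], [[0, 0, 0], [0, 0, 0]], [[0, 0, 0], [0, 0, 0]], [[0, 0, 0], [0, 0, 0]], [[0, 0, 0], [0, 0, 0]], [[0, 0, 0], [0, 0, 0]], [[0, 0, 0], [0, 0, 0]]]' --fingers 0 --grip_force 60

```text
t: 12.4
position: [0.45, 0.3462, 0.1199]
orientation: [0.802, 3.037, 0.001]
contact_force: [-0.2, -0.6, 5.6]
grip_width: 0.0255
finger_force: 59.2
```

Request:
send_rows --increments '[[[0, 0, -0.02], [0, 0, 0]], [[0, 0, -0.06], [0, 0, 0]], [[0, 0, -0.11], [0, 0, 0]], [[0, 0, -0.16], [0, 0, 0]], [[0, 0, -0.21], [0, 0, 0]], [[-0.01, -0.01, -0.24], [0, 0, -3]], [[-0.03, -0.031, -0.25], [0, 0, -6]], [[-0.055, -0.057, -0.25], [0, 0, -10]], [[-0.08, -0.083, -0.25], [0, 0, -14]], [[-0.105, -0.109, -0.25], [0, 0, -18]], [[-0.13, -0.134, -0.25], [0, 0, -22]], [[-0.155, -0.16, -0.25], [0, 0, -26]], [[-0.18, -0.186, -0.25], [0, 0, -30]], [[-0.205, -0.212, -0.25], [0, 0, -33.5]], [[-0.2187, -0.226, -0.25], [0, 0, -35.1]], [[-0.2187, -0.226, -0.25], [0, 0, -35.1]], [[-0.2187, -0.226, -0.25], [0, 0, -35.1]]]'

```text
t: 14.1
position: [0.5279, 0.0415, 0.3687]
orientation: [0.149, -3.137, -0.001]
contact_force: [0.7, 1.2, -1.3]
grip_width: 0.0253
finger_force: 59.1
```

Run:
```python
from h import *
from scipy.spatial.transform import Rotation as Ro
s=robot.sense();R=Ro.from_rotvec(s['orientation']).as_matrix();p=s['position'];print(p,R.round(4).tolist(),s['contact_force'],s['grip_width'],s['t'])
zf=p[2]-.033
w=cap('wrist','w8');cap('side','side8');cap('scene','scene8')
h=cv2.cvtColor(w['color'],cv2.COLOR_BGR2HSV);m=cv2.inRange(h,(0,0,150),(180,70,255));print(proj(w,p))
for c in cv2.findContours(m,0,1)[0]:
    if cv2.contourArea(c)>1000:
        b=cv2.boundingRect(c);print(cv2.contourArea(c),b,cv2.minAreaRect(c))
        e=cv2.approxPolyDP(c,4,True)[:,0]
        for q in e: print(q,(R.T@(onz(w,*q,zf)-p)).round(4))
```

```text
[0.52785727 0.04151779 0.3687005 ] [[-0.9955, -0.0948, -0.0013], [-0.0948, 0.9955, 0.0004], [0.0012, 0.0005, -1.0]] [ 0.67077431  1.17777553 -1.32260771] 0.02525592606482556 14.1
[314.28826371 289.70771675]
23282.0 (77, 117, 283, 176) ((211.11685180664062, 202.86495971679688), (280.1080017089844, 173.26087951660156), 5.877392768859863)
[359 131] [0.0576 0.0193 0.0331]
[269 132] [ 0.0571 -0.0196  0.0331]
[263 125] [ 0.0601 -0.0221  0.0331]
[269 146] [ 0.0511 -0.0199  0.0331]
[260 145] [ 0.0515 -0.0238  0.0331]
[259 131] [ 0.0576 -0.0239  0.0331]
[257 146] [ 0.0511 -0.0251  0.0331]
[241 146] [ 0.0511 -0.0321  0.033 ]
[234 126] [ 0.0597 -0.0346  0.0331]
[223 123] [ 0.061  -0.0392  0.0331]
[223 117] [ 0.0635 -0.039   0.0331]
[213 123] [ 0.061  -0.0435  0.0331]
[ 83 125] [ 0.0601 -0.0995  0.033 ]
[ 77 142] [ 0.0528 -0.1035  0.033 ]
[ 99 249] [ 0.0021 -0.1027  0.033 ]
[107 258] [-0.0026 -0.0997  0.0329]
[130 262] [-0.0047 -0.089   0.0329]
[114 268] [-0.0079 -0.0972  0.0329]
[121 276] [-0.0122 -0.0945  0.0329]
[152 275] [-0.0117 -0.0793  0.0329]
[167 259] [-0.0031 -0.0709  0.033 ]
[228 259]
[... 1111 characters left out ...]
1 -0.1322  0.0329]
[ 45 301] [-0.0261 -0.1346  0.0329]
[ 29 316] [-0.0348 -0.1446  0.0329]
[  0 316] [-0.0348 -0.1593  0.0329]
[  0 351] [-0.0559 -0.1647  0.0328]
[ 48 355] [-0.0585 -0.1401  0.0329]
[ 44 321] [-0.0377 -0.1376  0.0329]
[ 67 288] [-0.0188 -0.1222  0.0329]
[ 61 232] [ 0.0108 -0.1191  0.033 ]
[ 48 237] [ 0.0083 -0.1257  0.0329]
[ 53 231] [ 0.0113 -0.1227  0.033 ]
[ 51 215] [ 0.0193 -0.122   0.033 ]
[ 42 208] [ 0.0227 -0.1254  0.033 ]
[ 24 209] [ 0.0222 -0.1338  0.033 ]
[ 36 201] [ 0.026  -0.1274  0.033 ]
[ 58 207] [ 0.0231 -0.1179  0.033 ]
[ 51 180] [ 0.0359 -0.1184  0.033 ]
[ 49 125] [ 0.0601 -0.1141  0.033 ]
[ 44 103] [ 0.0692 -0.1143  0.033 ]
[34 91] [ 0.0741 -0.1174  0.033 ]
```

Run:
```python
from h import *
w=load('w8');g=cv2.cvtColor(w['color'],cv2.COLOR_BGR2GRAY)
for c in(240,255,290,315,340,370,390): print(c,list(map(int,np.median(g[106:156:2,c-3:c+4],axis=1))))
for r in(150,180,210): print(r,list(map(int,np.median(g[r-3:r+4,212:232:2],axis=0))),list(map(int,np.median(g[r-3:r+4,395:420:2],axis=0))))
print(list(map(int,g[150:300:5,314])))
```

```text
240 [14, 67, 108, 79, 69, 83, 97, 96, 96, 95, 95, 99, 106, 116, 124, 130, 138, 140, 141, 136, 167, 200, 215, 217, 217]
255 [33, 118, 157, 161, 162, 163, 163, 159, 154, 141, 141, 113, 101, 95, 78, 79, 77, 80, 78, 104, 165, 200, 214, 217, 217]
290 [36, 70, 72, 73, 72, 72, 72, 71, 65, 69, 75, 70, 88, 163, 174, 112, 84, 103, 104, 103, 120, 125, 127, 129, 129]
315 [107, 73, 73, 73, 72, 72, 72, 71, 66, 70, 72, 71, 98, 168, 174, 111, 71, 80, 95, 104, 118, 125, 127, 128, 129]
340 [43, 69, 73, 73, 72, 71, 71, 70, 65, 72, 75, 69, 112, 171, 163, 84, 70, 72, 71, 88, 117, 125, 127, 129, 128]
370 [79, 72, 73, 73, 71, 70, 71, 72, 69, 69, 65, 64, 70, 70, 70, 70, 69, 70, 70, 83, 115, 125, 126, 128, 128]
390 [18, 19, 18, 18, 20, 18, 20, 18, 17, 20, 20, 16, 17, 17, 17, 20, 18, 18, 20, 56, 111, 125, 127, 128, 128]
150 [217, 217, 217, 217, 206, 196, 210, 215, 216, 216] [128, 127, 127, 128, 127, 124, 111, 60, 19, 17, 19, 17, 18]
180 [217, 217, 217, 217, 216, 208, 203, 215, 217, 217] [129, 129, 130, 129, 125, 112, 57, 21, 19, 19, 16, 18, 19]
210 [216, 216, 216, 216, 216, 216, 205, 144, 126, 128] [129, 128, 129, 123, 104, 45, 20, 16, 17, 19, 16, 19, 20]
[128, 128, 129, 129, 128, 129, 129, 129, 128, 125, 12, 8, 3, 15, 12, 19, 16, 17, 14, 15, 18, 19, 15, 20, 14, 19, 15, 12, 12, 15]
```

Run:
```python
from h import *
w=load('w6');g=cv2.cvtColor(w['color'],cv2.COLOR_BGR2GRAY)
for r in(150,200): print('row',r,[(c,int(np.median(g[r-2:r+3,c]))) for c in list(range(254,284))+list(range(346,376))])
for c in(285,340): print('col',c,[(r,int(np.median(g[r,c-2:c+3]))) for r in list(range(112,136))+list(range(222,244))])
for p in((.5295,.0417),):
  a=np.radians(5.7);R=np.array([[np.cos(a),-np.sin(a)],[np.sin(a),np.cos(a)]])
  for q in((-.043,-.033),(.043,-.033),(.043,.033),(-.043,.033),(-.052,-.042),(.052,.042)): print(q,proj(w,[*(np.array(p)+R@q),.207]).round(1))
```

```text
row 150 [(254, 85), (255, 80), (256, 76), (257, 72), (258, 74), (259, 101), (260, 139), (261, 162), (262, 167), (263, 164), (264, 151), (265, 137), (266, 138), (267, 146), (268, 150), (269, 153), (270, 152), (271, 152), (272, 162), (273, 177), (274, 188), (275, 185), (276, 163), (277, 130), (278, 104), (279, 88), (280, 79), (281, 76), (282, 79), (283, 84), (346, 117), (347, 105), (348, 89), (349, 85), (350, 83), (351, 84), (352, 97), (353, 123), (354, 157), (355, 173), (356, 170), (357, 151), (358, 116), (359, 85), (360, 73), (361, 69), (362, 69), (363, 70), (364, 85), (365, 116), (366, 141), (367, 153), (368, 156), (369, 155), (370, 155), (371, 155), (372, 154), (373, 153), (374, 152), (375, 149)]
row 200 [(254, 89), (255, 87), (256, 88), (257, 86), (258, 79), (259, 73), (260, 70), (261, 75), (262, 101), (263, 139), (264, 162), (265, 166), (266, 160), (267, 148), (268, 141), (269, 144), (270, 150), (271, 151), (272, 149), (273, 150), (274, 161), (275, 177), (276, 186), (277, 181), (278, 157), (279, 123), (280, 100), (281, 89), (282, 89), (283, 93), (346, 105), (347, 100), (348, 97),
[... 870 characters left out ...]
, 73), (113, 72), (114, 72), (115, 72), (116, 69), (117, 66), (118, 66), (119, 69), (120, 73), (121, 75), (122, 72), (123, 72), (124, 79), (125, 110), (126, 150), (127, 170), (128, 175), (129, 164), (130, 127), (131, 88), (132, 92), (133, 126), (134, 153), (135, 160), (222, 87), (223, 76), (224, 76), (225, 99), (226, 139), (227, 167), (228, 176), (229, 169), (230, 155), (231, 152), (232, 151), (233, 145), (234, 135), (235, 112), (236, 70), (237, 32), (238, 22), (239, 21), (240, 17), (241, 20), (242, 19), (243, 19)]
(-0.043, -0.033) [275.3 131.4]
(0.043, -0.033) [278.2 227. ]
(0.043, 0.033) [350.5 227.1]
(-0.043, 0.033) [353.7 131.5]
(-0.052, -0.042) [264.1 120.4]
(0.052, 0.042) [360.  236.3]
```

Request:
send_rows --increments '[[[-0.0006, 0.0005, 0.012], [0, 0, 0]], [[-0.0006, 0.0005, 0.024], [0, 0, 0]], [[-0.0006, 0.0005, 0.034], [0, 0, 0]], [[-0.0006, 0.0005, 0.038], [0, 0, 0]], [[-0.0006, 0.0005, 0.041], [0, 0, 0]], [[-0.0006, 0.0005, 0.043], [0, 0, 0]], [[-0.0006, 0.0005, 0.044], [0, 0, 0]], [[-0.0006, 0.0005, 0.044], [0, 0, 0]]]'

```text
t: 15.05
position: [0.5289, 0.0419, 0.3255]
orientation: [-0.151, 3.138, 0.0]
contact_force: [0.4, 0.7, -0.9]
grip_width: 0.0253
finger_force: 59.1
```

Request:
send_rows --increments '[[[0, 0, 0.001], [0, 0, 0]], [[0, 0, 0.002], [0, 0, 0]], [[0, 0, 0.003], [0, 0, 0]], [[0, 0, 0.003], [0, 0, 0]]]'

```text
t: 15.45
position: [0.5287, 0.0419, 0.3222]
orientation: [0.151, -3.138, 0.0]
contact_force: [0.3, -0.8, -0.7]
grip_width: 0.0249
finger_force: 59.1
```

Request:
send_rows --increments '[[[0, 0, 0.001], [0, 0, 0]], [[0, 0, 0.002], [0, 0, 0]], [[0, 0, 0.003], [0, 0, 0]], [[0, 0, 0.004], [0, 0, 0]], [[0, 0, 0.004], [0, 0, 0]]]'

```text
t: 15.95
position: [0.5287, 0.0419, 0.3181]
orientation: [0.151, -3.138, 0.0]
contact_force: [0.4, -0.2, -0.9]
grip_width: 0.0257
finger_force: 59.1
```

Request:
send_rows --increments '[[[0, 0, 0.001], [0, 0, 0]], [[0, 0, 0.002], [0, 0, 0]], [[0, 0, 0.003], [0, 0, 0]], [[0, 0, 0.004], [0, 0, 0]], [[0, 0, 0.004], [0, 0, 0]]]'

```text
t: 16.45
position: [0.5292, 0.042, 0.315]
orientation: [-0.151, 3.137, 0.0]
contact_force: [-0.4, 0.4, 4.6]
grip_width: 0.0253
finger_force: 59.8
```

Request:
send_rows --increments '[[[0, 0, 0.001], [0, 0, 0]], [[0, 0, 0.002], [0, 0, 0]], [[0, 0, 0.003], [0, 0, 0]], [[0, 0, 0.003], [0, 0, 0]]]'

```text
t: 16.85
position: [0.5292, 0.042, 0.312]
orientation: [-0.151, 3.137, -0.0]
contact_force: [-1.1, -1.7, 6.3]
grip_width: 0.0252
finger_force: 60.1
```

Request:
send_rows --increments '[[[0, 0, 0.001], [0, 0, 0]], [[0, 0, 0.002], [0, 0, 0]], [[0, 0, 0.003], [0, 0, 0]], [[0, 0, 0.003], [0, 0, 0]]]'

```text
t: 17.25
position: [0.5291, 0.0419, 0.3091]
orientation: [-0.151, 3.137, -0.0]
contact_force: [-0.3, -0.2, 5.4]
grip_width: 0.0254
finger_force: 60.1
```

Request:
send_rows --increments '[[[0, 0, 0.001], [0, 0, 0]], [[0, 0, 0.002], [0, 0, 0]], [[0, 0, 0.003], [0, 0, 0]], [[0, 0, 0.003], [0, 0, 0]]]'

```text
t: 17.65
position: [0.529, 0.0419, 0.3057]
orientation: [-0.151, 3.137, -0.0]
contact_force: [-1.2, -0.7, 4.2]
grip_width: 0.0257
finger_force: 59.9
```

Request:
send_rows --increments '[[[0, 0, 0.0015], [0, 0, 0]], [[0, 0, 0.003], [0, 0, 0]], [[0, 0, 0.0045], [0, 0, 0]], [[0, 0, 0.006], [0, 0, 0]], [[0, 0, 0.006], [0, 0, 0]]]'

```text
t: 18.15
position: [0.5289, 0.0419, 0.2994]
orientation: [-0.151, 3.138, 0.0]
contact_force: [-0.2, 0.3, 3.5]
grip_width: 0.0252
finger_force: 59.8
```

Request:
send_rows --increments '[[[0, 0, 0.0015], [0, 0, 0]], [[0, 0, 0.003], [0, 0, 0]], [[0, 0, 0.0045], [0, 0, 0]], [[0, 0, 0.006], [0, 0, 0]], [[0, 0, 0.006], [0, 0, 0]]]'

```text
t: 18.65
position: [0.5285, 0.0419, 0.2928]
orientation: [0.151, -3.137, 0.0]
contact_force: [-0.1, 0.1, 2.1]
grip_width: 0.0256
finger_force: 59.7
```

Request:
send_rows --increments '[[[0, 0, 0.0015], [0, 0, 0]], [[0, 0, 0.003], [0, 0, 0]], [[0, 0, 0.0045], [0, 0, 0]], [[0, 0, 0.006], [0, 0, 0]], [[0, 0, 0.006], [0, 0, 0]]]'

```text
t: 19.15
position: [0.5287, 0.0419, 0.287]
orientation: [0.151, -3.138, 0.0]
contact_force: [-1.3, -0.4, 3.4]
grip_width: 0.025
finger_force: 59.7
```

Request:
send_rows --increments '[[[0, 0, 0.0015], [0, 0, 0]], [[0, 0, 0.003], [0, 0, 0]], [[0, 0, 0.0045], [0, 0, 0]], [[0, 0, 0.006], [0, 0, 0]], [[0, 0, 0.006], [0, 0, 0]]]'

```text
t: 19.65
position: [0.5288, 0.042, 0.2811]
orientation: [0.151, -3.138, -0.0]
contact_force: [0.5, 1.1, 4.0]
grip_width: 0.0251
finger_force: 59.9
```

Request:
send_rows --increments '[[[0, 0, 0.0015], [0, 0, 0]], [[0, 0, 0.003], [0, 0, 0]], [[0, 0, 0.0045], [0, 0, 0]], [[0, 0, 0.006], [0, 0, 0]], [[0, 0, 0.006], [0, 0, 0]]]'

```text
t: 20.15
position: [0.5284, 0.0419, 0.2748]
orientation: [0.151, -3.137, 0.0]
contact_force: [-1.1, -0.1, 2.2]
grip_width: 0.0254
finger_force: 59.8
```

Request:
send_rows --increments '[[[0, 0, 0.001], [0, 0, 0]], [[0, 0, 0.002], [0, 0, 0]], [[0, 0, 0.003], [0, 0, 0]], [[0, 0, 0.004], [0, 0, 0]], [[0, 0, 0.005], [0, 0, 0]], [[0, 0, 0.005], [0, 0, 0]]]'

```text
t: 20.75
position: [0.5286, 0.0418, 0.27]
orientation: [0.151, -3.137, 0.0]
contact_force: [-0.5, 0.0, 1.2]
grip_width: 0.0253
finger_force: 59.7
```

Request:
send_rows --increments '[[[0, 0, 0.001], [0, 0, 0]], [[0, 0, 0.002], [0, 0, 0]], [[0, 0, 0.003], [0, 0, 0]], [[0, 0, 0.004], [0, 0, 0]], [[0, 0, 0.005], [0, 0, 0]], [[0, 0, 0.005], [0, 0, 0]]]'

```text
t: 21.35
position: [0.5285, 0.0419, 0.2648]
orientation: [0.151, -3.137, 0.0]
contact_force: [-1.2, 0.6, -1.7]
grip_width: 0.0254
finger_force: 59.4
```

Request:
send_rows --increments '[[[0, 0, 0.001], [0, 0, 0]], [[0, 0, 0.002], [0, 0, 0]], [[0, 0, 0.003], [0, 0, 0]], [[0, 0, 0.004], [0, 0, 0]], [[0, 0, 0.005], [0, 0, 0]], [[0, 0, 0.005], [0, 0, 0]]]'

```text
t: 21.95
position: [0.5288, 0.0419, 0.2602]
orientation: [0.151, -3.138, -0.0]
contact_force: [-0.5, 1.2, -1.3]
grip_width: 0.0256
finger_force: 59.3
```

Request:
send_rows --increments '[[[0, 0, 0.001], [0, 0, 0]], [[0, 0, 0.002], [0, 0, 0]], [[0, 0, 0.003], [0, 0, 0]], [[0, 0, 0.004], [0, 0, 0]], [[0, 0, 0.005], [0, 0, 0]], [[0, 0, 0.005], [0, 0, 0]]]'

```text
t: 22.55
position: [0.5284, 0.0419, 0.2551]
orientation: [0.151, -3.137, 0.0]
contact_force: [-0.1, -0.2, -1.3]
grip_width: 0.025
finger_force: 59.2
```

The force shows only the pusher's weight, so the lemon has dropped through. I'll ease the pusher home.

Request:
send_rows --increments '[[[0, 0, 0.001], [0, 0, 0]], [[0, 0, 0.002], [0, 0, 0]], [[0, 0, 0.003], [0, 0, 0]], [[0, 0, 0.004], [0, 0, 0]], [[0, 0, 0.005], [0, 0, 0]], [[0, 0, 0.005], [0, 0, 0]]]'

```text
t: 23.15
position: [0.5288, 0.0419, 0.2501]
orientation: [0.151, -3.138, -0.0]
contact_force: [-0.5, -0.6, -1.3]
grip_width: 0.0257
finger_force: 59.2
```

Request:
send_rows --increments '[[[0, 0, 0.0005], [0, 0, 0]], [[0, 0, 0.001], [0, 0, 0]], [[0, 0, 0.0015], [0, 0, 0]], [[0, 0, 0.0015], [0, 0, 0]]]'

```text
t: 23.55
position: [0.5288, 0.0419, 0.2488]
orientation: [-0.151, 3.138, 0.0]
contact_force: [-2.0, 0.3, -0.5]
grip_width: 0.0254
finger_force: 59.2
```

Request:
send_rows --increments '[[[0, 0, 0.0005], [0, 0, 0]], [[0, 0, 0.001], [0, 0, 0]], [[0, 0, 0.001], [0, 0, 0]]]'

```text
t: 23.85
position: [0.5289, 0.0419, 0.2478]
orientation: [-0.151, 3.138, 0.0]
contact_force: [-0.7, 0.7, -1.3]
grip_width: 0.0256
finger_force: 59.2
```

Request:
send_rows --increments '[[[0, 0, 0.0005], [0, 0, 0]], [[0, 0, 0.001], [0, 0, 0]], [[0, 0, 0.001], [0, 0, 0]]]'

```text
t: 24.15
position: [0.5289, 0.0419, 0.2468]
orientation: [-0.151, 3.138, 0.0]
contact_force: [-0.0, 0.6, -0.9]
grip_width: 0.025
finger_force: 59.2
```

Request:
send_rows --increments '[[[0, 0, 0.0005], [0, 0, 0]], [[0, 0, 0.001], [0, 0, 0]], [[0, 0, 0.001], [0, 0, 0]]]'

```text
t: 24.45
position: [0.5289, 0.0419, 0.2458]
orientation: [-0.151, 3.138, 0.0]
contact_force: [1.2, 0.3, -1.7]
grip_width: 0.0253
finger_force: 59.2
```

Request:
send_rows --increments '[[[0, 0, 0.0005], [0, 0, 0]], [[0, 0, 0.001], [0, 0, 0]], [[0, 0, 0.001], [0, 0, 0]]]'

```text
t: 24.75
position: [0.5291, 0.042, 0.2456]
orientation: [-0.15, 3.137, 0.0]
contact_force: [-1.3, -1.3, 5.4]
grip_width: 0.0251
finger_force: 60.1
```

The flange has landed on the rim: z = 0.2456 with +5.4 N, as predicted. I'll let go, retreat upward and check.

Request:
send_rows --increments '[[[0, 0, 0], [0, 0, 0]], [[0, 0, 0], [0, 0, 0]], [[0, 0, 0], [0, 0, 0]], [[0, 0, 0], [0, 0, 0]], [[0, 0, 0], [0, 0, 0]], [[0, 0, 0], [0, 0, 0]], [[0, 0, -0.01], [0, 0, 0]], [[0, 0, -0.03], [0, 0, 0]], [[0, 0, -0.06], [0, 0, 0]], [[0, 0, -0.1], [0, 0, 0]], [[0, 0, -0.14], [0, 0, 0]], [[0, 0, -0.14], [0, 0, 0]], [[0, 0, -0.14], [0, 0, 0]]]' --fingers 85

```text
t: 26.05
position: [0.5291, 0.0421, 0.3863]
orientation: [-0.151, 3.135, 0.0]
contact_force: [-0.4, 0.2, 0.2]
grip_width: 0.0724
finger_force: 0.0
```

Run:
```python
from h import *
s=robot.sense();print(s['position'],s['contact_force'],s['t'])
w=cap('wrist','w9');a=cap('side','side9');b=cap('scene','scene9')
C=(.5287,.042);al=np.radians(5.7);R=np.array([[np.cos(al),-np.sin(al)],[np.sin(al),np.cos(al)]])
for n,d in(('w',w),('side',a),('scene',b)):
    h=cv2.cvtColor(d['color'],cv2.COLOR_BGR2HSV);m=cv2.inRange(h,(16,60,40),(38,255,255));p=proj(d,[*C,.075])
    print(n,'exp lemon',p.round(),'chamber x/y corners flange:',[proj(d,[*(np.array(C)+R@q),.213]).round(1).tolist() for q in((-.052,-.042),(.052,-.042),(.052,.042),(-.052,.042))])
    for c in cv2.findContours(m,0,1)[0]:
        if cv2.contourArea(c)>25:
            M=cv2.moments(c);u=np.array((M['m10']/M['m00'],M['m01']/M['m00']))
            if np.hypot(*(u-p))<60: print('  yellow',u.round(),M['m00'],cv2.boundingRect(c),onz(d,*u,.075).round(3))
g=cv2.cvtColor(w['color'],cv2.COLOR_BGR2GRAY)
for c in(285,345): print(c,[(r,int(np.median(g[r,c-2:c+3]))) for r in list(range(96,130,2))+list(range(220,260,2))])
```

```text
[0.52913958 0.04205854 0.3862956 ] [-0.43886964  0.22605731  0.17670114] 26.05
w exp lemon [315. 156.] chamber x/y corners flange: [[263.4, 120.9], [268.7, 238.2], [361.4, 238.0], [365.7, 120.5]]
side exp lemon [296. 220.] chamber x/y corners flange: [[280.4, 184.8], [317.0, 179.3], [307.2, 169.0], [272.5, 173.8]]
  yellow [352. 218.] 72.5 (348, 205, 11, 33) [0.691 0.008 0.075]
  yellow [339. 196.] 30.0 (336, 192, 7, 11) [0.699 0.164 0.075]
  yellow [278. 167.] 63.5 (269, 162, 15, 11) [0.551 0.489 0.075]
  yellow [333. 179.] 781.5 (315, 156, 40, 50) [0.723 0.314 0.075]
scene exp lemon [340. 219.] chamber x/y corners flange: [[362.5, 167.3], [322.3, 166.2], [322.2, 183.3], [365.2, 184.5]]
  yellow [347. 222.] 259.5 (336, 216, 22, 16) [0.51  0.053 0.075]
285 [(96, 10), (98, 8), (100, 6), (102, 15), (104, 50), (106, 71), (108, 73), (110, 72), (112, 72), (114, 71), (116, 71), (118, 65), (120, 75), (122, 117), (124, 128), (126, 130), (128, 130), (220, 217), (222, 217), (224, 217), (226, 217), (228, 217), (230, 217), (232, 217), (234, 217), (236, 213), (238, 145), (240, 25), (242, 14), (244, 18), (246, 19), (248, 18), (250, 20), (252, 17), (254, 16), (256, 18), (258, 18)]
345 [(96, 10), (98, 9), (100, 13), (102, 24), (104, 54), (106, 72), (108, 72), (110, 72), (112, 71), (114, 72), (116, 70), (118, 67), (120, 76), (122, 110), (124, 129), (126, 130), (128, 130), (220, 216), (222, 217), (224, 216), (226, 216), (228, 216), (230, 216), (232, 216), (234, 216), (236, 211), (238, 139), (240, 24), (242, 17), (244, 21), (246, 24), (248, 22), (250, 20), (252, 28), (254, 52), (256, 79), (258, 85)]
```

```bash
python3 -c "
from workcell import robot
print(robot.finish_job())"
```

```text
the job is handed in; nothing more can be done
None
```

I handed the job in at about 26 s. The lemon went through the flaps into the chamber, and the pusher is home with its flange flat on the rim and let go. The highest contact reading I saw was about 6 N, sampled only at the end of each move. I did not see the flaps shut, and the verdict was not shown.

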